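# Drop a batch of end caps through a key-held hopper

## Task

Tip the aluminium skip on the parts dispenser over by its bar so that all three end caps drop into the hopper, and swing the skip back down upright. Then take the key from its wooden holder, work it fully home past the stiff pins in the dispenser's lock, turn it a quarter turn clockwise (seen from above) so that the trap under the hopper drops the caps into the bin below, and finish with the key still gripped and held turned against its spring: do not let go.

Things in the scene. Friction and masses are not known exactly. Their poses are not given: they have to be found in the camera images.
- dispenser: Grey steel parts dispenser, fixed. Origin on the table under the centre of its square hopper; x away from the robot at yaw 0, y left, z up. Hopper inside 100 x 92 mm, rim 140 mm high (164 mm on the -y side), floor a two-leaf trap 75 mm high that opens downwards as the lock turns; catch bin with clear front window below. Skip on the +y side; key post, 60 x 60 mm, centred at y = -105 mm.
- skip (a joint): Tipping skip's angle (rad): 0 upright on its stop, grows as the bar swings up and over towards the hopper, stop at 2.1. Hinge along the dispenser's x axis at y = +50 mm, z = 145 mm. Aluminium trough, 99 (x) x 88 (y) x 53 mm deep, wall next to the hopper sloped; 0.24 kg, swings freely and falls by its own weight. Sure to empty at about 2.0 rad.
- skip_bar (a point): Middle of the skip's round steel grip bar: 9 mm thick, parallel to the hinge (dispenser's x), 136 mm from the hinge, 84 mm free between two side straps, 37 mm clear of the skip's outer wall. Upright skip: 145 mm high at the outer (+y) side. It can turn between the fingers as the skip swings.
- lock (a joint): Angle of the lock's brass plug (rad): 0 as found, with its slot along the dispenser's x axis; grows clockwise seen from above, stop at 1.6. A spring turns it back to 0 when let go (0.045 N m at 0, 0.13 N m at the stop). The key has 0.1 to 0.2 rad of play in it.
- lock_mouth (a point): Centre of the top face of the lock's round steel bezel (57 mm across, 29 mm hole), 135 mm above the table; axes as the dispenser's (not turning). The plug's slot, 18 (x, lock at 0) x 6.8 mm, starts 7.5 mm lower and is 41 mm deep. Two spring pins in its sides, 20 and 27 mm below this point, press on the key's flat sides (some N).
- key_grip (a point): Loose steel key standing blade down in its holder, 70 g; this point: centre of its flat head, 26 mm above the shoulder. Head 44 mm wide (x; lowest 12 mm only 36), 10 mm thick (y), 42 mm high. Blade below: 16 mm wide (x), 5 mm thick (y), 36 mm long, last 7 mm tapered. Axes turn with the key, z up; a half turn about z makes no difference.
- key_shoulder (a point): Middle of the underside of the key's head, where the blade begins; it rests on the bezel (level with lock_mouth) when the key is fully home.
- key_holder: Fixed wooden block, 62 x 44 x 50 mm, with an 18 x 6.8 mm slot, 42 mm deep, in its top along its x axis, in which the key stands. Origin at the centre of its underside.
- cap_1_centre (a point): white plastic rail end cap, 22 x 30 x 18 mm, 15 g, one of three alike lying in the skip at the start; this point is its centre
- cap_2_centre (a point): white plastic rail end cap, 22 x 30 x 18 mm, 15 g, one of three alike lying in the skip at the start; this point is its centre
- cap_3_centre (a point): white plastic rail end cap, 22 x 30 x 18 mm, 15 g, one of three alike lying in the skip at the start; this point is its centre
Things that resemble listed ones, but are neither listed nor needed, are in the scene too. What is shaped like the part that bears key_grip but purple is not meant.

How it is judged:
On the way, in this order (a step that is already met when the one before it is completed fails the run):
1. the skip is tipped and all three end caps lie in the hopper (value of joint skip above 1.3 rad and z of cap_1_centre in the frame of dispenser between 0.07 and 0.15 m and x of cap_1_centre in the frame of dispenser between -0.052 and 0.052 m and y of cap_1_centre in the frame of dispenser between -0.05 and 0.05 m and z of cap_2_centre in the frame of dispenser between 0.07 and 0.15 m and x of cap_2_centre in the frame of dispenser between -0.052 and 0.052 m and y of cap_2_centre in the frame of dispenser between -0.05 and 0.05 m and z of cap_3_centre in the frame of dispenser between 0.07 and 0.15 m and x of cap_3_centre in the frame of dispenser between -0.052 and 0.052 m and y of cap_3_centre in the frame of dispenser between -0.05 and 0.05 m), for 0.1 s.
2. the skip stands upright again, empty (value of joint skip below 0.1 rad and z of cap_1_centre in the frame of dispenser between 0.07 and 0.15 m and x of cap_1_centre in the frame of dispenser between -0.052 and 0.052 m and y of cap_1_centre in the frame of dispenser between -0.05 and 0.05 m and z of cap_2_centre in the frame of dispenser between 0.07 and 0.15 m and x of cap_2_centre in the frame of dispenser between -0.052 and 0.052 m and y of cap_2_centre in the frame of dispenser between -0.05 and 0.05 m and z of cap_3_centre in the frame of dispenser between 0.07 and 0.15 m and x of cap_3_centre in the frame of dispenser between -0.052 and 0.052 m and y of cap_3_centre in the frame of dispenser between -0.05 and 0.05 m), for 0.2 s.
3. the key is fully home in the lock (horizontal distance between key_shoulder and lock_mouth below 0.003 m and z of key_shoulder in the frame of lock_mouth below 0.003 m and angle between key_shoulder's own z axis and vertical below 0.1 rad), for 0.1 s.
4. the lock is turned a quarter turn with the key (all of step 3 and value of joint lock above 1.4 rad), for 0.1 s.
At the end, for the whole second after the job is handed in: The robot's fingers grip the key (over 2 N) and hold the lock turned at least 1.4 rad; the key's shoulder is within 3 mm of the lock mouth, sideways and in height, and the key within 0.1 rad of upright; all three end caps are in the catch bin below the trap; the skip is upright (under 0.1 rad) (all of step 4 and contact force between the fingers and key above 2 N and value of joint skip below 0.1 rad and z of cap_1_centre in the frame of dispenser between 0 and 0.065 m and x of cap_1_centre in the frame of dispenser between -0.052 and 0.052 m and y of cap_1_centre in the frame of dispenser between -0.05 and 0.05 m and z of cap_2_centre in the frame of dispenser between 0 and 0.065 m and x of cap_2_centre in the frame of dispenser between -0.052 and 0.052 m and y of cap_2_centre in the frame of dispenser between -0.05 and 0.05 m and z of cap_3_centre in the frame of dispenser between 0 and 0.065 m and x of cap_3_centre in the frame of dispenser between -0.052 and 0.052 m and y of cap_3_centre in the frame of dispenser between -0.05 and 0.05 m); the arm keeps its last pose, push and grip.
It also fails if it takes over 70 s, if anything falls off the work surface, if the arm or the gripper's body presses on something with over 40 N, if the wrist force passes 120 N, or if a joint passes its speed limit or range.

## Robot

A 7-joint arm with a two-finger parallel gripper is mounted at the origin on a cart in front of the work surface, level with it; the furniture and walls round the work are solid. World frame = base frame: x ahead of the robot, y to its left, z up, the work surface at z = 0. Lengths are in m, angles in rad, forces in N, time in s.
With the tool pointing down it reaches from about 0.4 to 0.9 m from the base axis. Payload 5.5 kg.
Tool frame: the origin (TCP) lies midway between the tips of the shut fingers; the grasp point (between the pads) lies 19 mm behind it (manip.grip_depth is the distance from the TCP to the grasp point, in m); z points along the fingers, y is the line along which they close (so a half turn about z gives the same grasp; the last joint's range is limited). The gripper opens to 92 mm and grips with 3 to 60 N. Pads are 19 mm wide; open, the fingers measure 130 mm over their backs; the gripper's body (75 mm by 190 mm) begins 47 mm behind the grasp point.
Start: joints at [1.417, 0.501, -0.427, 1.55, 0.221, 1.138, -0.21], TCP at [0.263, -0.594, 0.227] pointing down, gripper open.
Joint ranges: [-2.88, 2.88], [-0.31, 2.03], [-1.54, 1.56], [0.2, 2.42], [-1.41, 4.55], [0.19, 2.02], [-2.57, 2.57]. Speed limits (rad/s): [2.57, 2.57, 3.14, 3.14, 3.14, 3.14, 3.14].

## Interface

Orientations are given as a unit quaternion [x, y, z, w].
In Python, from bench import manip, effector, viewer gives the robot as it stands. Calls block until the motion is done:
- manip.move_pose(position, orientation): joint-space move of the TCP to a pose.
- manip.servo_line(position, ori=None, vel=0.15): straight line of the TCP; ori=None keeps the orientation; vel is the mean speed in m/s.
- manip.movej(angles): joint-space move.
- effector.open_jaws() and effector.close(f_grip=None): open the fingers fully, or close them until they stop; f_grip is the grip in N (None keeps the last).
- manip.sleep(seconds).
- manip.solve_ik(position, orientation): joint angles nearest the present ones, or None.
- viewer.get_image(name): name is "scene" or "top" or "wrist"; returns the picture (400x640x3 uint8, red, green, blue); there is no depth.
- viewer.get_calibration(name): a dict with "vfov" (degrees; the focal length in pixels is half the picture's height over the tangent of half this angle, whatever the lens; pixels are square), "cx", "cy" (the principal point, pixels), "eye" and "attitude" of the camera in the world. Camera axes: x right, y down, z forward; pixel columns grow to the right and rows downward; lengths in m; the calibration is good to about 2 mm. A picture is of the moment at which its call begins: read the wrist's pose just before it. get_calibration takes no time and is no camera call; for the wrist camera it gives the pose at the moment of the call.
A pose or a line that the arm cannot do raises manip.PlanningError and nothing moves.
- manip.hand_in(): hands the job in; it is judged then, once.
Readings, each from a call of its own:
- manip.current_clock(): time.
- manip.current_q(): joint angles.
- manip.current_joint_velocities(): joint speeds.
- manip.current_tau(): joint torques, N m.
- manip.current_tool_pos(): TCP position.
- manip.current_tcp_rot(): TCP orientation.
- manip.current_force(): force on the tool from outside, world axes, zero at the start.
- manip.current_wrist_torque(): the same for the moment, N m.
- manip.current_finger_gap(): finger opening in m.
- manip.current_gripper_force(): force on a finger pad.
Only numpy, scipy, OpenCV 4.12 (cv2) and the standard library are available. Lean on these libraries where they do the work, as an engineer would, in place of code of your own. Each camera call takes 0.05 s, during which the arm holds its last target. There are 200 camera calls.

## Working session

There is one attempt and no reset: what is moved stays moved. The work goes in short steps, each a Python script; the robot and the scene stay as the last script left them, time stands still between calls to the robot, and variables do not carry over. Pictures are saved under pics/ and viewed, at most 10 in all, crops included, and the job is handed in when it is done.

```bash
mkdir -p pics; ls
cat > h.py <<'E'
import numpy as np, cv2
from scipy.spatial.transform import Rotation as R
from bench import manip, effector, viewer
def cal(n):
    c=viewer.get_calibration(n); f=200/np.tan(np.radians(c['vfov'])/2); return c,f
def rot(a):
    a=np.array(a,float); return R.from_quat(a).as_matrix() if a.size==4 else a.reshape(3,3)
def ray(c,f,u,v):
    d=rot(c['attitude'])@np.array([(u-c['cx'])/f,(v-c['cy'])/f,1]); return np.array(c['eye']),d
def onz(c,f,u,v,z):
    e,d=ray(c,f,u,v); return e+d*(z-e[2])/d[2]
def proj(c,f,p):
    q=rot(c['attitude']).T@(np.array(p)-np.array(c['eye'])); return c['cx']+f*q[0]/q[2], c['cy']+f*q[1]/q[2]
def grab(n,fn=None):
    c,f=cal(n); im=viewer.get_image(n)
    if fn: cv2.imwrite('pics/'+fn,im[:,:,::-1])
    return c,f,im
E
python3 - <<'E'
from h import *
for n in('scene','top'):
    c,f,im=grab(n,n+'.png'); print(n,c,f)
print(manip.current_tcp_rot(), manip.current_clock(), viewer.get_calibration('wrist'))
E
```

```text
pics
scene {'vfov': 45.088816447789, 'cx': 321.2159805370573, 'cy': 199.52597284749962, 'eye': array([-0.15627068,  0.3612824 ,  0.9484647 ]), 'attitude': array([-0.46493512,  0.79965624, -0.32749705,  0.19269386])} 481.7861877924138
top {'vfov': 56.85848110679959, 'cx': 325.24512586153224, 'cy': 197.24344544817706, 'eye': array([ 0.49134041, -0.07293738,  1.03165353]), 'attitude': array([-0.69734953,  0.71632371, -0.00960403,  0.02217509])} 369.4414916654223
[ 9.78352309e-01  2.06944480e-01 -1.74761878e-04 -8.43681030e-04] 0.1 {'vfov': 70.0446600049466, 'cx': 322.91360986886497, 'cy': 202.66191671645308, 'eye': array([ 0.33574107, -0.5614737 ,  0.38390769]), 'attitude': array([ 0.82865069, -0.53934433, -0.08286615,  0.12481554])}
```

View pics/scene.png

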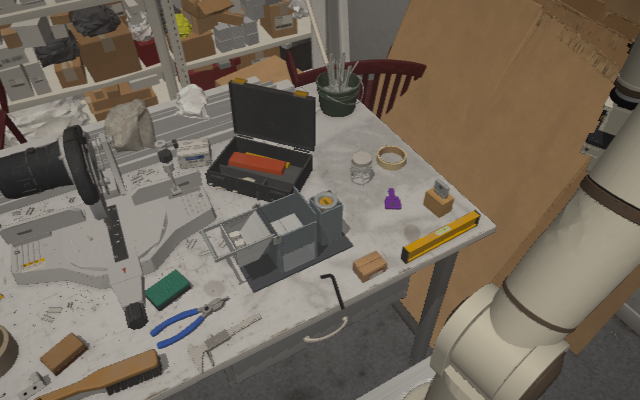

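View pics/top.png

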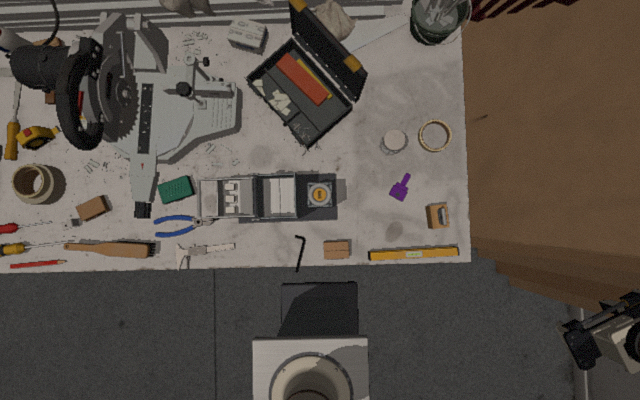

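Scene: the dispenser is at top-view (270,197), with its lock at (320,195) and the skip bar at about (203,197). Key candidates are the wooden holder with the grey key at top (437,215) / scene (440,195), and the purple lookalike at (401,186), which I reject by colour. The loose wooden blocks at (337,249) and (92,208) carry no key. I'll check the choice in a close crop.

Run:
```python
import cv2,numpy as np
t=cv2.imread('pics/top.png'); 
a=cv2.resize(t[165:230,190:350],None,fx=5,fy=5,interpolation=cv2.INTER_CUBIC)
b=cv2.resize(t[195:235,415:460],None,fx=6,fy=6,interpolation=cv2.INTER_CUBIC)
s=cv2.imread('pics/scene.png'); d=cv2.resize(s[175:220,415:460],None,fx=5,fy=5,interpolation=cv2.INTER_CUBIC)
o=np.zeros((600,800,3),np.uint8); o[:325,:800]=a; o[330:570,:270]=b; o[330:555,280:505]=d
cv2.imwrite('pics/crop1.png',o)
```

```text
(no output)
```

View pics/crop1.png

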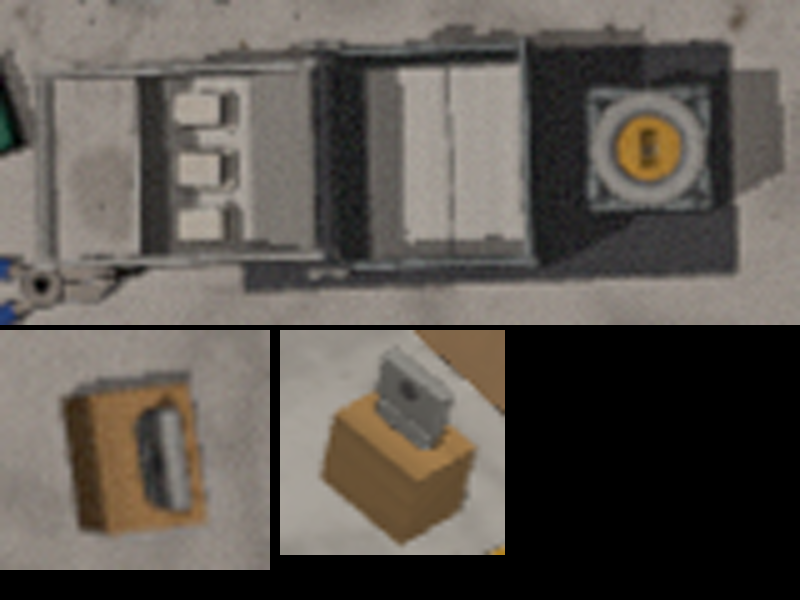

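The crop confirms the grey key in the wooden holder, the bar at top (198,198), the lock at (320,195), and the three caps in the skip. Next is the rough geometry.

Run:
```python
from h import *
c,f=cal('top')
L=onz(c,f,319.8,194.6,.13); 
b1=onz(c,f,198.4,180.5,.145);b2=onz(c,f,198.6,217,.145); B=(b1+b2)/2
print('lock',L,'bar',b1,b2,B,np.linalg.norm((B-L)[:2]))
y=(B-L)[:2]; yaw=np.arctan2(y[1],y[0])-np.pi/2; print('yaw',yaw)
k=onz(c,f,442.2,216.7,.085); print('key',k)
for p in((436+1.5,209),):pass
# holder top corners from crop
for u,v in((105,395),(190,385),(205,520),(105,530)): print(onz(c,f,415+u/6,195+(v-330)/6,.05))
def Q(yw): return (R.from_euler('z',yw)*R.from_euler('x',np.pi))
for nm,p in(('bar',B),('lock',L),('key',k)):
  for a in np.arange(-180,180,30):
    try:q=manip.solve_ik([p[0],p[1],.25],Q(np.radians(a)).as_quat())
    except Exception as e:q=None
    print(nm,a,None if q is None else np.round(q,2))
```

```text
lock [ 0.5389401  -0.04430031  0.13      ] bar [0.58040439 0.24851402 0.145     ] [0.49206973 0.24899905 0.145     ] [0.53623706 0.24875654 0.145     ] 0.29306930701721406
yaw 0.0092233472997163
key [ 0.47649307 -0.35289618  0.085     ]
[ 0.50527939 -0.33892042  0.05      ]
[ 0.50868078 -0.37631687  0.05      ]
[ 0.44926071 -0.38043015  0.05      ]
[ 0.44600781 -0.3365875   0.05      ]
bar -180 [ 0.39  0.7  -1.3   1.66  0.69  1.33  0.54]
bar -150 [ 0.39  0.7  -1.3   1.66  0.69  1.33  1.06]
bar -120 [ 0.39  0.7  -1.3   1.66  0.69  1.33  1.59]
bar -90 [ 0.39  0.7  -1.3   1.66  0.69  1.33  2.11]
bar -60 [-1.36  0.73  1.36  1.72 -0.74  1.32 -2.47]
bar -30 [-0.64  0.34  0.2   1.7  -0.07  1.11 -2.51]
bar 0 [ 0.19  0.48 -0.9   1.67  0.4   1.19 -2.38]
bar 30 [ 0.38  0.68 -1.28  1.66  0.68  1.32 -2.07]
bar 60 [ 0.29  0.56 -1.08  1.67  0.52  1.24 -1.43]
bar 90 [ 0.39  0.7  -1.3   1.66  0.69  1.33 -1.03]
bar 120 [ 0.39  0.7  -1.3   1.66  0.69  1.33 -0.51]
bar 150 [ 0.39  0.7  -1.3   1.66  0.69  1.33  0.02]
lock -180 [ 0.97  0.55 -1.26  1.78  0.56  1.23  1.12]
lock -150 [ 0.98  0.57 -1.29  1.78 
[... 466 characters left out ...]
  1.79  0.4   1.16  0.2 ]
lock 150 [ 0.89  0.46 -1.11  1.79  0.44  1.18  0.69]
key -180 [ 1.36  0.56 -1.07  1.66  0.52  1.23  1.74]
key -150 [ 1.46  0.7  -1.3   1.66  0.69  1.33  2.13]
key -120 [-0.24  0.62  1.21  1.71 -0.61  1.25 -2.55]
key -90 [-0.29  0.73  1.36  1.71 -0.74  1.32 -1.92]
key -60 [ 0.81  0.36 -0.27  1.68  0.1   1.12 -2.11]
key -30 [ 0.88  0.37 -0.37  1.68  0.14  1.12 -1.62]
key 0 [ 0.95  0.38 -0.46  1.67  0.19  1.13 -1.13]
key 30 [ 1.03  0.4  -0.57  1.67  0.23  1.14 -0.65]
key 60 [ 1.1   0.42 -0.67  1.67  0.28  1.15 -0.16]
key 90 [ 1.17  0.45 -0.77  1.67  0.33  1.17  0.32]
key 120 [ 1.24  0.48 -0.87  1.66  0.39  1.18  0.8 ]
key 150 [ 1.3   0.51 -0.96  1.66  0.45  1.2   1.28]
```

```bash
cat >> h.py <<'E'
YAW=0.009; ORG=np.array([0.5375,0.0617,0.]); GD=manip.grip_depth
D=R.from_euler('z',YAW)
def W(p): return ORG+D.apply(p)
def tool(tilt,flip,yaw=0): # tilt: approach leans to come from +y ; 0 = down
    return D*R.from_euler('x',-tilt)*R.from_euler('x',np.pi)*R.from_euler('z',yaw+(np.pi if flip else 0))
def barpose(th,tilt,flip,back=0.,dp=np.zeros(3)):
    b=W([0,.05+.136*np.cos(th),.145+.136*np.sin(th)])+dp
    q=tool(tilt,flip); return b+q.apply([0,0,1])*(GD-back), q.as_quat()
E
python3 - <<'E'
from h import *
print(GD, tool(.785,0).apply([[0,0,1],[0,1,0]]))
for fl in(0,1):
  p,q=barpose(0,.8,fl,.1); print(fl,'pre',np.round(p,3),manip.solve_ik(p,q))
  for th in np.linspace(0,2.02,5):
    p,q=barpose(th,.8-.4*th,fl); j=manip.solve_ik(p,q); print(round(th,2),np.round(p,3),None if j is None else np.round(j,2))
E
```

```text
0.0188 [[ 0.00636134 -0.70679655 -0.70738827]
 [ 0.00636641 -0.70735962  0.70682518]]
0 pre [0.535 0.306 0.202] [-0.85910166  0.82143681  0.01461823  1.27517801  0.493963    1.68089599
 -2.51700419]
0.0 [0.536 0.234 0.132] [-0.79  0.82  0.01  1.46  0.53  1.49 -2.56]
0.5 [0.536 0.22  0.195] [-0.72  0.62  0.01  1.55  0.44  1.41 -2.44]
1.01 [0.536 0.177 0.243] [-0.59  0.43  0.01  1.65  0.34  1.3  -2.27]
1.52 [0.537 0.116 0.262] [ 0.38  0.47 -1.01  1.72  0.57  1.33 -2.35]
2.02 [0.538 0.053 0.249] [ 0.71  0.45 -1.09  1.79  0.43  1.16 -2.08]
1 pre [0.535 0.306 0.202] [-0.37724832  1.00840087 -0.90980252  1.25169999  1.01052295  2.00799803
  0.30004221]
0.0 [0.536 0.234 0.132] [-0.21  1.08 -1.    1.43  1.11  1.93  0.21]
0.5 [0.536 0.22  0.195] [-0.05  0.91 -1.1   1.52  1.01  1.81  0.29]
1.01 [0.536 0.177 0.243] [ 0.24  0.81 -1.3   1.62  0.96  1.71  0.39]
1.52 [0.537 0.116 0.262] [ 0.53  0.63 -1.3   1.71  0.75  1.45  0.65]
2.02 [0.538 0.053 0.249] [ 0.87  0.77 -1.52  1.79  0.78  1.37  0.77]
```

Run:
```python
from h import *
p=np.array(manip.current_tool_pos()); manip.servo_line([p[0],p[1],.35],vel=.25)
manip.move_pose([.5,-.1,.38],tool(0.2,1).as_quat())
p,q=barpose(0,.8,1,.085); p=p
manip.move_pose(p+[0,0,.03],q)
c,f,im=grab('wrist','w1.png')
b=W([0,.186,.145]); print(manip.current_clock(),[proj(c,f,W([x,.186,.145])) for x in(-.042,0,.042)],np.round(manip.current_q(),2),c['eye'])
```

```text
4.3917 [(np.float64(349.7610825490062), np.float64(160.3524860317401)), (np.float64(348.6751247675469), np.float64(206.90766570879487)), (np.float64(347.6892267757533), np.float64(249.17326657729342))] [-0.38  0.95 -0.86  1.27  0.97  1.99  0.33] [0.45454795 0.40625666 0.3320161 ]
```

View pics/w1.png

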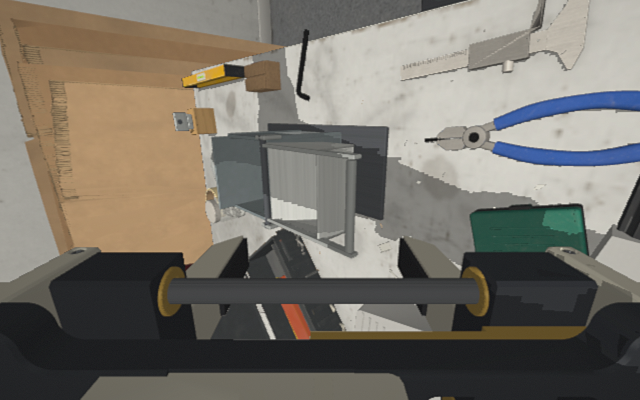

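The wrist view shows the bar at u≈351, v 157–255, against a predicted 349, 160–249. That agrees within 2 mm, so I grip and tip.

```bash
python3 - <<'E'
from h import *
dp=np.array([0,.001,0])
p,q=barpose(0,.8,1,.0,dp); manip.servo_line(p,q,vel=.1)
effector.close(20); print(manip.current_clock(),manip.current_finger_gap(),manip.current_gripper_force(),manip.current_force())
mx=0
for th in np.linspace(0,2.02,9)[1:]:
    p,q=barpose(th,.8-.4*th,1,0,dp)
    try: manip.servo_line(p,q,vel=.1)
    except manip.PlanningError as e: print('fail',th,e); break
    print(round(th,2),np.round(manip.current_force(),1),round(manip.current_finger_gap(),4))
print(manip.current_clock(),np.round(manip.current_q(),2))
grab('top','t2.png')
E
python3 -c "
import cv2;t=cv2.imread('pics/t2.png');cv2.imwrite('pics/t2c.png',cv2.resize(t[140:250,170:370],None,fx=4,fy=4))"
```

```text
6.875 0.008272361894615322 20.000008642673492 [ 0.35118781  0.18270192 -0.64284228]
0.25 [ 0.6  2.4 -0.9] 0.008
0.5 [-0.4  4.8  1. ] 0.0084
0.76 [0.  5.6 3.4] 0.0083
1.01 [-1.1  4.9  6. ] 0.008
1.26 [-1.7  3.3  5.9] 0.0079
1.52 [-0.1  1.4  0.1] 0.0083
1.77 [ 1.1  0.9 -3.9] 0.0079
2.02 [ 1.8  1.4 -1.9] 0.0084
10.675 [ 0.83  0.63 -1.37  1.79  0.64  1.27  0.88]
```

View pics/t2c.png

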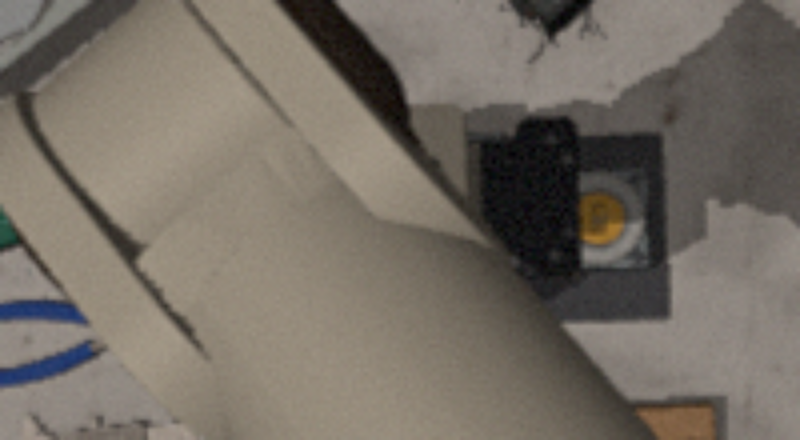

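The arm hides the hopper. I'll hold a moment, swing back, release, back off and check.

Run:
```python
from h import *
dp=np.array([0,.001,0])
manip.sleep(.6)
for th in np.linspace(2.02,0,9)[1:]:
    p,q=barpose(th,.8-.4*th,1,0,dp); manip.servo_line(p,q,vel=.1)
print(np.round(manip.current_force(),1)); manip.sleep(.3)
effector.open_jaws()
p,q=barpose(0,.8,1,.085,dp); manip.servo_line(p+[0,0,.03],q,vel=.2)
print(manip.current_clock())
manip.move_pose([.5,-.15,.38],tool(0.,1).as_quat())
print(manip.current_clock())
# then above the key, camera look
manip.move_pose([.478-.06,-.353,.26],tool(0,1,0).as_quat())
c,f,im=grab('wrist','w3.png'); print(manip.current_clock(),c['eye'],proj(c,f,[.4765,-.353,.092]))
grab('top','t3.png')
t=cv2.imread('pics/t3.png')[160:235,190:350]; o=np.zeros((600,800,3),np.uint8)
o[:188,:400]=cv2.resize(t,(400,188),interpolation=cv2.INTER_CUBIC); o[195:595,:640]=cv2.imread('pics/w3.png'); cv2.imwrite('pics/m3.png',o)
```

```text
[-2.2 -2.5 -0.8]
17.4833
19.2667
20.3 [ 0.33797702 -0.35234898  0.41888265] (np.float64(320.76157987351377), np.float64(230.34092803784307))
```

View pics/m3.png

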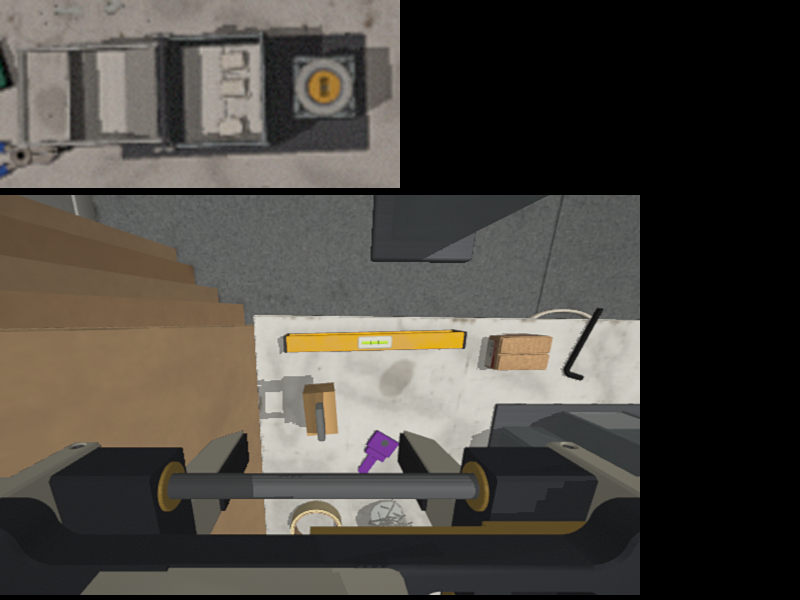

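The top crop shows all three caps in the hopper (235,60–125) and the skip upright and empty. The wrist view shows the key at (320,226), against a predicted (321,230). Next is a close look at the key.

Run:
```python
from h import *
manip.servo_line([.43,-.353,.17],tool(0,1,0).as_quat(),vel=.2)
c,f,im=grab('wrist','w4.png'); print(manip.current_clock(),c['eye'])
P=np.array([.4765,-.353,0])
print(np.round([proj(c,f,P+d) for d in([-.022,0,.092],[.022,0,.092],[-.031,-.022,.05],[-.031,.022,.05],[.031,-.022,.05],[.031,.022,.05])],1))
u,v=map(int,proj(c,f,P+[0,0,.07])); print(u,v)
np.savez('w4.npz',**{k:np.array(x) for k,x in c.items()})
u0=max(u-65,0);v0=max(v-60,0); cv2.imwrite('pics/w4c.png',cv2.resize(im[v0:v0+120,u0:u0+130,::-1],None,fx=5,fy=5,interpolation=cv2.INTER_CUBIC)); print(u0,v0)
```

```text
21.0 [ 0.34918094 -0.35350233  0.3288891 ]
[[322.1 235.7]
 [321.6 278.4]
 [300.9 210.9]
 [343.5 211.2]
 [301.7 264.3]
 [341.7 264.6]]
321 246
256 186
```

View pics/w4c.png

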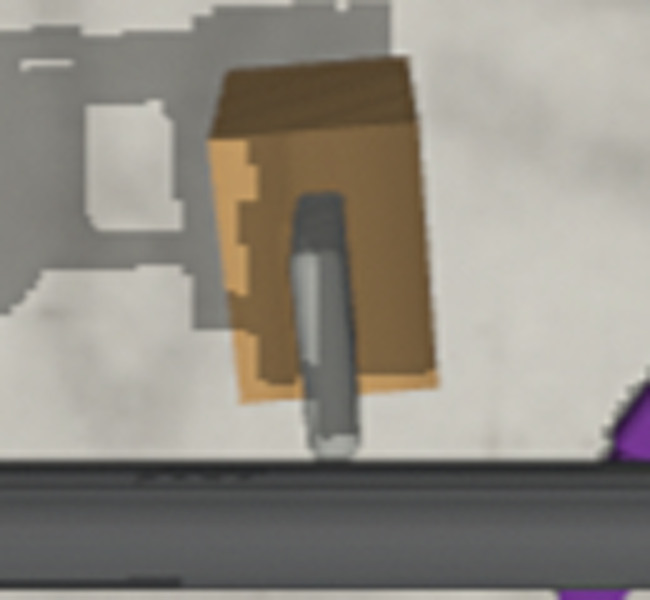

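Holder top corners in the crop are (208,138), (416,122), (438,388) and (240,402). The key head top runs from (320,250) to (335,448).

Run:
```python
from h import *
n=np.load('w4.npz'); c={k:n[k] for k in n}; f=200/np.tan(np.radians(float(c['vfov']))/2)
g=lambda u,v,z: onz(c,f,256+u/5,186+v/5,z)
C=[g(u,v,.05) for u,v in((208,138),(416,122),(438,388),(240,402))]
print(np.round(C,4),np.mean(C,0))
for a,b in((0,3),(1,2)): d=C[b]-C[a]; print('yaw',np.arctan2(d[1],d[0]),np.linalg.norm(d))
d=C[1]-C[0]; print('yaw',np.arctan2(-d[0],d[1])); d=C[2]-C[3]; print('yaw',np.arctan2(-d[0],d[1]),np.linalg.norm(d))
a,b=g(320,250,.092),g(335,448,.092); d=b-a;print('head',a,b,(a+b)/2,np.arctan2(d[1],d[0]),np.linalg.norm(d))
```

```text
[[ 0.4485 -0.3785  0.05  ]
 [ 0.4446 -0.3355  0.05  ]
 [ 0.5062 -0.329   0.05  ]
 [ 0.5101 -0.3725  0.05  ]] [ 0.47737254 -0.35384177  0.05      ]
yaw 0.09742150672653678 0.06187152060273284
yaw 0.1048527800634946 0.0619675130599511
yaw 0.09070642340339316
yaw 0.08861746913082484 0.04365205015053461
head [ 0.45482159 -0.35485339  0.092     ] [ 0.49550195 -0.35174145  0.092     ] [ 0.47516177 -0.35329742  0.092     ] 0.07634888151292989 0.04079921916074927
```

Run:
```python
from h import *
ky=.096; K=np.array([.4771,-.3537])
q=(R.from_euler('z',ky)*R.from_euler('x',np.pi)*R.from_euler('z',np.pi)).as_quat()
z=.076-GD
manip.servo_line([.4771,-.3537,.15],q,vel=.2)
manip.servo_line([.4771,-.3537,z],q,vel=.12)
effector.close(60); print(manip.current_finger_gap(),manip.current_gripper_force(),np.round(manip.current_force(),1))
manip.servo_line([.4771,-.3537,z+.06],q,vel=.08); print(np.round(manip.current_force(),1),manip.current_finger_gap())
manip.servo_line([.4771,-.3537,.28],q,vel=.25)
L=W([0,-.105,.135]); manip.move_pose([L[0]-.047,L[1],.255],tool(0,1,0).as_quat())
manip.sleep(.2)
c,f,im=grab('wrist','w5.png'); print(manip.current_clock(),proj(c,f,L),proj(c,f,manip.current_tool_pos()),manip.current_tool_pos())
np.savez('w5.npz',**{k:np.array(x) for k,x in c.items()})
cv2.imwrite('pics/w5c.png',cv2.resize(im[150:310,210:410,::-1],None,fx=4,fy=3.75,interpolation=cv2.INTER_CUBIC)[:600])
```

```text
0.009813052981862918 59.99989427626133 [-0.3 -0.5 -0.1]
[-0.5  0.1 -0.7] 0.009720788266660226
26.7167 (np.float64(323.6541752500069), np.float64(240.113400729476)) (np.float64(323.22021811835435), np.float64(252.87230750166606)) [ 0.49162246 -0.0443646   0.25492152]
```

View pics/w5c.png

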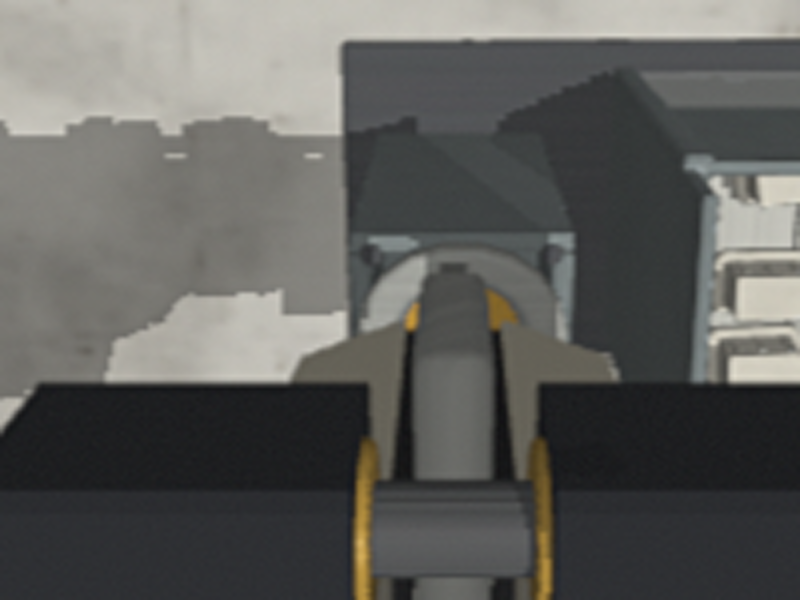

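The held key hides most of the lock. The bezel spans crop x 367–557, which puts the lock about 1.5 mm to +y of my estimate. I'll shift sideways for an unobstructed look.

Run:
```python
from h import *
L=W([0,-.105,.135]); manip.servo_line([L[0]-.03,L[1]+.062,.255],tool(0,1,0).as_quat(),vel=.2); manip.sleep(.2)
c,f,im=grab('wrist','w6.png'); u,v=proj(c,f,L); print(u,v,proj(c,f,W([-.0285,-.105,.135])),manip.current_tool_pos())
np.savez('w6.npz',**{k:np.array(x) for k,x in c.items()})
hsv=cv2.cvtColor(im,cv2.COLOR_RGB2HSV); m=cv2.inRange(hsv,(10,120,80),(30,255,255))
u0,v0=int(u)-50,int(v)-45; mm=np.zeros_like(m); mm[v0:v0+90,u0:u0+100]=m[v0:v0+90,u0:u0+100]
ys,xs=np.nonzero(mm); print('brass',xs.min(),xs.max(),ys.min(),ys.max(),len(xs),u0,v0)
cv2.imwrite('pics/w6c.png',cv2.resize(im[v0:v0+90,u0:u0+120,::-1],None,fx=6,fy=6,interpolation=cv2.INTER_CUBIC))
```

```text
264.5428243265863 225.28024677611825 (np.float64(262.76941028079364), np.float64(199.15944346501277)) [0.50834795 0.01746426 0.2548658 ]
brass 253 303 202 269 577 214 180
```

View pics/w6c.png

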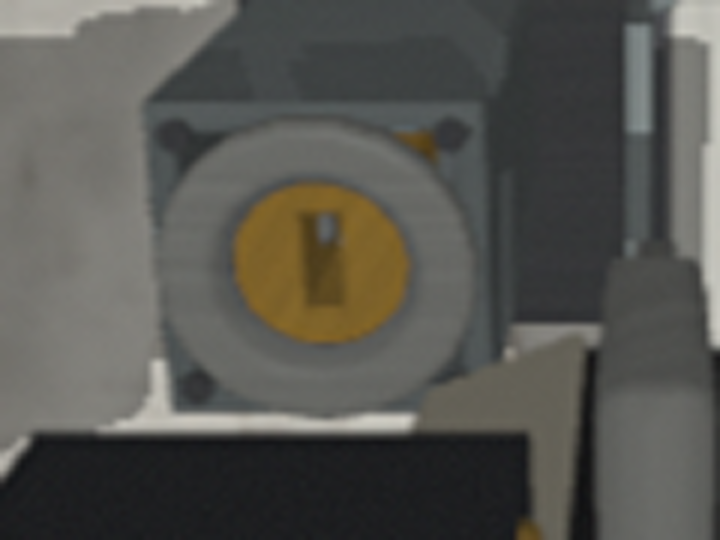

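Run:
```python
from h import *
n=np.load('w6.npz'); c={k:n[k] for k in n}; f=200/np.tan(np.radians(float(c['vfov']))/2)
g=lambda u,v,z: onz(c,f,214+u/6,180+v/6,z)
print('bezel',g(315.5,266.5,.135),'ends',g(158,266,.135),g(473,266,.135),g(315,118,.135),g(318,415,.135))
print('brass',g(322.5,263,.1275),'slot',g(301,212,.1275),g(343,212,.1275),g(307,305,.1275),g(344,305,.1275))
a,b=g(148,103,.12),g(490,100,.12); print('post yaw',np.arctan2(-(b-a)[0],(b-a)[1]),np.linalg.norm(b-a))
n=np.load('w5.npz'); c={k:n[k] for k in n}
t=[.49162,-.04436,.25492]; e=onz(c,f,210+455/4,150+262/3.75,t[2]-.043); print('tip near edge rel tool',e-t)
e=onz(c,f,210+452/4,150+355/3.75,t[2]-.007); print('head near bottom rel tool',e-t)
n=np.load('w6.npz'); c={k:n[k] for k in n}; t=[.50835,.01746,.25487]
e=g(655,248,t[2]-.043); print('tip near edge',e-t); e=g(655,385,t[2]-.007+.0);print(e-t)
```

```text
bezel [ 0.53746239 -0.04111176  0.135     ] ends [ 0.5375416  -0.06852275  0.135     ] [ 0.53719632 -0.01368738  0.135     ] [ 0.51046023 -0.03979037  0.135     ] [ 0.56599789 -0.0421502   0.135     ]
brass [ 0.53977018 -0.04138927  0.1275    ] slot [ 0.53011172 -0.04470228  0.1275    ] [ 0.53006473 -0.03726832  0.1275    ] [ 0.5479006  -0.04459319  0.1275    ] [ 0.54785877 -0.03793     0.1275    ]
post yaw 0.015495161854133046 0.06092003432036495
tip near edge rel tool [-0.0053296  0.0004688 -0.043    ]
head near bottom rel tool [-0.00216007 -0.00014064 -0.007     ]
tip near edge [-0.00426244  0.00020019 -0.043     ]
[-0.00261363  0.00015664 -0.007     ]
```

```bash
cat > ins.py <<'E'
from h import *
LK=np.array([.5388,-.0411]); q=(R.from_euler('z',.011)*R.from_euler('x',np.pi)*R.from_euler('z',np.pi)).as_quat()
OFF=.026-GD  # TCP z minus shoulder z
def at(x,y,zs,vel=.06): manip.servo_line([x,y,zs+OFF],q,vel=vel)
E
python3 - <<'E'
from ins import *
at(LK[0],LK[1],.215,.2); at(LK[0],LK[1],.167,.1); manip.sleep(.1)
f0=np.array(manip.current_force()); print(manip.current_clock(),np.round(f0,1),manip.current_tool_pos())
done=False
for dx,dy in((0,0),(.0012,0),(-.0012,0),(0,.001),(0,-.001),(.001,.001),(-.001,.001),(.001,-.001),(-.001,-.001),(.0022,0),(-.0022,0)):
    at(LK[0]+dx,LK[1]+dy,.166)
    for z in np.arange(.165,.1569,-.001):
        at(LK[0]+dx,LK[1]+dy,z,.03); F=np.array(manip.current_force())-f0
        if F[2]>8: break
    print(dx,dy,round(z,4),np.round(F,1))
    if F[2]<=8: done=True; break
print(done,manip.current_clock(),manip.current_finger_gap(),manip.current_tool_pos())
E
```

```text
28.7 [-0.2  0.6 -1. ] [ 0.53940385 -0.04082032  0.17491146]
0 0 0.157 [-0.3 -0.7  0.3]
True 31.2 0.009454209971243032 [ 0.53871813 -0.04110181  0.16409415]
```

The key entered at the first try. I'll push on past the pins.

Run:
```python
from ins import *
for z in np.arange(.155,.1319,-.002):
    at(LK[0],LK[1],z,.03); F=np.array(manip.current_force()); print(round(z,4),np.round(F,1),round(manip.current_tool_pos()[2]-OFF,4))
    if F[2]>60: break
print(manip.current_clock(),manip.current_finger_gap(),np.round(manip.current_wrist_torque(),2))
```

```text
0.155 [ 0.  -0.2 -1.6] 0.1548
0.153 [ 0.6 -1.2 -0.6] 0.1529
0.151 [ 1.9 -2.2 -0.4] 0.1508
0.149 [ 0.8 -3.8 -1.4] 0.1488
0.147 [-1.  -4.3  0.1] 0.1468
0.145 [ 1.2 -5.  -2. ] 0.1447
0.143 [ 1.4 -4.9 -3.5] 0.1426
0.141 [ 0.4 -4.3 -1.3] 0.1409
0.139 [ 2.3 -4.  -2.3] 0.1389
0.137 [ 1.6 -3.1 -1.5] 0.1368
0.135 [ 2.6 -3.7 -1.3] 0.1349
0.133 [ 2.9 -3.5 -1.1] 0.1328
34.2 0.009570837834083102 [-0.91 -0.81 -0.05]
```

Run:
```python
from ins import *
for z in np.arange(.132,.1199,-.001):
    at(LK[0],LK[1],z,.03); F=np.array(manip.current_force()); print(round(z,4),np.round(F,1),round(manip.current_tool_pos()[2]-OFF,4))
    if F[2]>20: break
print(manip.current_clock(),manip.current_finger_gap(),np.round(manip.current_wrist_torque(),2))
c,f,im=grab('wrist','w7.png'); grab('scene','s7.png')
np.savez('w7.npz',**{k:np.array(x) for k,x in c.items()})
c2,f2=cal('scene');u,v=map(int,proj(c2,f2,[.5388,-.0411,.15])); print(u,v)
s=cv2.imread('pics/s7.png')[v-40:v+40,u-50:u+50]; w=cv2.imread('pics/w7.png')[180:310,240:400]
o=np.zeros((600,800,3),np.uint8); o[:320,:400]=cv2.resize(s,None,fx=4,fy=4,interpolation=cv2.INTER_CUBIC); o[:325,400:]=cv2.resize(w,None,fx=2.5,fy=2.5,interpolation=cv2.INTER_CUBIC)
cv2.imwrite('pics/m7.png',o)
```

```text
0.132 [ 0.6 -3.7  4.7] 0.1324
0.131 [-1.3 -4.4 12.4] 0.1322
0.13 [-5.1 -4.8 20.8] 0.1321
34.95 0.009643076303949952 [-1.1   1.01 -0.03]
325 195
```

View pics/m7.png

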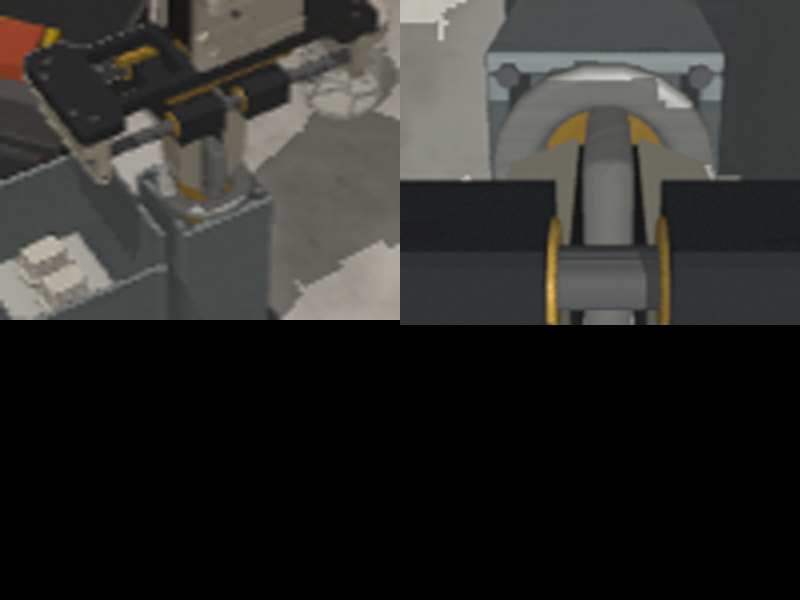

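The fingers sit just above the bezel and the key head is at the bezel. I'll check the key's height in the hand from its visible edges, before and after insertion.

Run:
```python
from h import *
def zat(n,u,v,xr,t):
    n=np.load(n); c={k:n[k] for k in n}; f=200/np.tan(np.radians(float(c['vfov']))/2)
    e,d=ray(c,f,u,v); s=(t[0]+xr-e[0])/d[0]; return (e+s*d-t)[2]
t5=np.array([.49162,-.04436,.25492]);t6=np.array([.50835,.01746,.25487]);t7=np.array(manip.current_tool_pos())
print(t7)
for nm,t,vt,vb in(('w5.npz',t5,244.7,222.5),('w6.npz',t6,244.2,222.5),('w7.npz',t7,244,222.5)):
    print(nm,'top edge',zat(nm,323,vt,-.022,t),'bottom',zat(nm,323,vb,-.018,t),zat(nm,323,vb,-.022,t))
# row profile along key column for each
for nm in('w5','w6','w7'):
    im=cv2.imread(f'pics/{nm}.png',0); print(nm,im[212:252,321:326].mean(1).astype(int))
```

```text
[ 0.5391989  -0.04101835  0.13931506]
w5.npz top edge 0.03428920497436716 bottom -0.005030950796100664 0.00523487806119044
w6.npz top edge 0.03356501606333556 bottom -0.005284182551488492 0.0049931663859152375
w7.npz top edge 0.03333122327604229 bottom -0.005199887860701857 0.005046183225015072
w5 [ 81  89  81  79  92 109 113 108  74  63  67  74  77  77  75  75  74  74
  75  79  80  78  76  77  78  78  79  79  78  77  77  81  88  95 101 102
 103 104 105 106]
w6 [ 65  65  65  65  65  65  65  65  64  64  66  74  76  76  75  74  74  74
  76  78  79  78  76  76  78  78  78  79  78  77  76  81  87  94 100 101
 102 103 104 105]
w7 [132 111 113 114 114 113 114 113 109 104  90  83  83  83  82  81  81  81
  83  85  87  85  83  83  85  85  85  86  86  84  83  88  95 102 109 111
 112 113 114 114]
```

The key's edges are at the same rows in all three views, so it has not slipped. The shoulder comes out at z ≈ 0.134, in hard contact, so the key is home. Now I turn it clockwise.

Run:
```python
from ins import *
manip.sleep(.1)
for a in (.15,.3,.5,.7,.9,1.1,1.3,1.45,1.55,1.62,1.68,1.74):
    qa=(R.from_euler('z',.011-a)*R.from_euler('x',np.pi)*R.from_euler('z',np.pi)).as_quat()
    manip.servo_line([LK[0],LK[1],.1305+OFF],qa,vel=.05)
    F=np.array(manip.current_force());T=np.array(manip.current_wrist_torque())
    r=R.from_quat(manip.current_tcp_rot()).as_matrix(); yw=np.arctan2(-r[1,0],-r[0,0])
    print(a,round(yw,3),np.round(F,1),np.round(T,3),round(manip.current_tool_pos()[2]-OFF,4),round(manip.current_clock(),2))
    if abs(T[2])>.6: break
print(manip.current_q().round(2) if hasattr(manip.current_q(),'round') else manip.current_q(), manip.current_tool_pos())
```

```text
0.15 -0.14 [-2.7 -5.4 16.3] [-1.096  0.518 -0.106] 0.1322 35.45
0.3 -0.29 [-2.4 -4.7 15.3] [-1.121  0.51  -0.145] 0.1322 35.75
0.5 -0.49 [-1.7 -5.6 15.3] [-1.224  0.554 -0.132] 0.1322 36.1
0.7 -0.69 [-2.6 -4.7 15.8] [-1.096  0.466 -0.131] 0.1321 36.45
0.9 -0.89 [-1.3 -4.8 14. ] [-1.018  0.348 -0.081] 0.1322 36.8
1.1 -1.09 [-1.2 -3.5 14.3] [-1.067  0.327 -0.116] 0.1322 37.15
1.3 -1.289 [-0.8 -4.6 13.6] [-0.995  0.281 -0.091] 0.1322 37.5
1.45 -1.44 [-0.8 -4.5 13.1] [-0.96   0.214 -0.071] 0.1322 37.8
1.55 -1.54 [-1.7 -4.4 13.1] [-1.065  0.128 -0.085] 0.1322 38.05
1.62 -1.609 [-1.4 -4.6 13.1] [-0.991  0.039  0.034] 0.1322 38.3
1.68 -1.669 [-0.7 -4.1 12.8] [-1.039  0.03   0.048] 0.1322 38.55
1.74 -1.729 [-0.4 -4.3 13.2] [-1.046  0.042  0.03 ] 0.1322 38.8
[ 0.44  0.43 -0.51  1.9   0.27  0.87 -0.36] [ 0.54012924 -0.04097308  0.13935881]
```

Run:
```python
from ins import *
for a in (1.78,1.82):
    qa=(R.from_euler('z',.011-a)*R.from_euler('x',np.pi)*R.from_euler('z',np.pi)).as_quat()
    manip.servo_line([LK[0],LK[1],.1305+OFF],qa,vel=.05); manip.sleep(.3)
    r=R.from_quat(manip.current_tcp_rot()).as_matrix()
    print(a,np.arctan2(-r[1,0],-r[0,0]),np.round(manip.current_force(),1),np.round(manip.current_wrist_torque(),3),manip.current_finger_gap())
c,f,im=grab('scene','s8.png'); g=cv2.imread('pics/s7.png',0).astype(float); n=cv2.imread('pics/s8.png',0).astype(float)
# caps' pixels: floor of hopper (z .085) and bin window
for nm,img in(('before',g),('after',n)):
    for y in(-.03,-.02,-.01,0,.01,.02,.03):
        print(nm,y,[int(img[int(round(v)),int(round(u))]) for u,v in(proj(c,f,W([x,y,.09])) for x in(-.03,-.02,-.01,0,.01,.02,.03))])
t0=cv2.imread('pics/t3.png',0); _,_,ti=grab('top','t8.png'); ct,ft=cal('top'); t=cv2.imread('pics/t8.png',0)
for y in(-.03,-.02,-.01,0,.01,.02,.03):
    P=[proj(ct,ft,W([x,y,.08])) for x in(-.03,-.02,-.01,0,.01,.02,.03)]
    print(y,[int(t0[int(v),int(u)]) for u,v in P],[int(t[int(v),int(u)]) for u,v in P])
print(manip.current_clock())
```

```text
1.78 -1.7680990472400142 [-0.7 -4.3 13.2] [-1.044  0.042  0.249] 0.00963817428298871
1.82 -1.8071174410915685 [-0.2 -4.9 12.6] [-1.049  0.026  0.617] 0.009221558888883215
before -0.03 [73, 72, 115, 162, 162, 163, 164]
before -0.02 [72, 72, 131, 117, 174, 129, 119]
before -0.01 [73, 72, 113, 122, 174, 112, 169]
before 0 [74, 74, 105, 131, 148, 118, 122]
before 0.01 [73, 75, 129, 137, 161, 152, 158]
before 0.02 [74, 75, 126, 164, 165, 166, 165]
before 0.03 [69, 91, 80, 92, 104, 105, 105]
after -0.03 [72, 71, 112, 122, 121, 122, 83]
after -0.02 [72, 71, 114, 122, 122, 85, 71]
after -0.01 [72, 72, 112, 82, 73, 71, 71]
after 0 [73, 73, 104, 74, 73, 71, 70]
after 0.01 [71, 73, 95, 72, 71, 72, 70]
after 0.02 [73, 73, 121, 72, 72, 71, 69]
after 0.03 [67, 89, 80, 64, 63, 64, 62]
-0.03 [164, 163, 163, 167, 162, 160, 166] [113, 111, 118, 115, 130, 135, 133]
-0.02 [75, 157, 159, 142, 121, 162, 158] [157, 148, 142, 135, 109, 112, 97]
-0.01 [166, 159, 159, 146, 162, 137, 163] [151, 144, 140, 138, 129, 123, 122]
0 [144, 142, 146, 148, 158, 122, 163] [154, 144, 142, 133, 135, 123, 124]
0.01 [161, 163, 161, 162, 162, 160, 157] [101, 35, 80, 98, 140, 126, 125]
0.02 [161, 160, 156, 158, 160, 163, 160] [108, 35, 39, 100, 91, 46, 35]
0.03 [94, 93, 95, 96, 96, 100, 95] [56, 57, 48, 53, 59, 58, 56]
40.0
```

Run:
```python
from h import *
c,f=cal('scene'); g=cv2.imread('pics/s7.png',0).astype(int); n=cv2.imread('pics/s8.png',0).astype(int)
for z in(.06,.05,.04,.03,.02,.01):
    P=[proj(c,f,W([-.055,y,z])) for y in np.linspace(-.045,.045,13)]
    print(z,[int(n[int(round(v)),int(round(u))]) for u,v in P],[int(n[int(round(v)),int(round(u))]-g[int(round(v)),int(round(u))]) for u,v in P])
c,f,im=grab('top'); t=cv2.cvtColor(im,cv2.COLOR_RGB2GRAY)
t0=cv2.imread('pics/t3.png',0)
u,v=map(int,proj(c,f,W([0,0,.06]))); print(t[v-16:v+18:2,u-22:u+24:2])
```

```text
0.06 [69, 104, 113, 102, 107, 107, 107, 107, 106, 113, 121, 121, 81] [-1, 0, 7, 1, 6, 6, 5, 6, 5, 13, 19, 20, 4]
0.05 [69, 102, 113, 100, 105, 108, 107, 106, 107, 121, 122, 121, 98] [-2, -2, 9, 0, 4, 7, 6, 4, 5, 19, 20, 20, 13]
0.04 [70, 97, 100, 100, 100, 99, 100, 100, 110, 121, 121, 120, 93] [-1, -1, -1, -1, -2, -2, -1, -1, 8, 20, 19, 18, 9]
0.03 [71, 100, 100, 100, 99, 99, 100, 101, 101, 117, 119, 118, 80] [0, 0, -2, -1, -2, -3, -1, -1, -1, 16, 17, 17, -1]
0.02 [71, 98, 99, 100, 101, 100, 103, 100, 103, 103, 101, 101, 77] [0, -1, -3, -1, -3, -2, -1, -2, 0, -1, 0, 0, -1]
0.01 [70, 68, 69, 69, 70, 69, 69, 69, 69, 70, 70, 70, 69] [0, -1, -1, -1, 0, -2, -2, -1, -1, 0, 0, -1, -1]
[[ 39  31  31  65  62  54  36  55 123 126 124 125 123 122  63  69 147 142
  135 119 120 116 117]
 [ 26  36  39  63  58  51  36  40 131 122 123 123 128 127  86 112 131 126
  125 122 120 121 118]
 [ 25  31  37  55  59  69  54  45 134 125 126 127 122 128  98 135 131 132
  125 128 122 119 120]
 [ 36  31  31  62  58  63  73  34 116 120 124 127 120 125 110 127 133 132
  126 120 123 119 119]
 [ 38  21  33  59  57  64
[... 536 characters left out ...]
119 115 121 121 117]
 [ 33  34  30  52  59  54  35  36  27 136 142 141 141 142 145 139 104 114
  119 116 117 122 122]
 [ 27  27  37  44  59  59  32  26  36  96 150 146 143 143 148 144  93 113
  120 120 119 118 121]
 [ 34  33  28  44  59  56  40  32  34  90 148 146 148 149 150 155 116 116
  117 119 115 122 121]
 [ 34  34  40  51  59  53  28  30  32  62 152 156 151 152 157 145 116 114
  116 122 123 117 116]
 [ 34  35  37  50  56  59  89 108 108  93 155 152 152 158 156 131 113 121
  116 118 120 118 121]
 [ 26  35  29  46  56  58  93 100  99 100 133 154 154 153 155 111 109 117
  117 121 123 122 117]
 [ 32  31  23  41  59  54  94  99  95  99 111 153 149 152 136 106 114 116
  114 116 118 120 120]]
```

Run:
```python
from h import *
print(manip.current_gripper_force(),np.round(manip.current_force(),1),np.round(manip.current_wrist_torque(),2)); print(manip.hand_in(),manip.current_clock())
```

```text
60.00404119491577 [-0.2 -4.8 12.6] [-1.07  0.05  0.61]
the job is handed in; nothing more can be done
the job is handed in; nothing more can be done
```

I handed the job in at about 40 s: the caps went into the hopper, the skip is back upright, and the key is home, turned to the lock's stop and still gripped at 60 N; pixel checks show the trap open and the hopper floor clear, but I didn't count all three caps in the bin.

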